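Push the slide box home in the reader's corner stop

ROBOT

A 7-joint arm with a two-finger parallel gripper is mounted at the origin on a cart in front of the work surface, level with it; the furniture and walls round the work are solid. World frame = base frame: x ahead of the robot, y to its left, z up, the work surface at z = 0. Lengths are in mm, angles in rad, forces in N, time in s.
With the tool pointing down it reaches from about 400 to 850 mm from the base axis. Payload 4.5 kg.
Tool frame: the origin (TCP) lies midway between the tips of the shut fingers; the grasp point (between the pads) lies manip.hold_point_z behind it (manip.hold_point_z is the distance from the TCP to the grasp point, in mm); y points along the fingers, x is the direction in which the jaws open and shut, and the axes are right-handed (so a half turn about y gives the same grasp; the last joint's range is limited). The gripper opens to 88 mm and grips with 3 to 60 N. Pads are 18 mm wide; open, the fingers measure 123 mm over their backs; the gripper's body (75 mm by 187 mm) begins 45 mm behind the grasp point.
Start: joints at [-1.298, 0.689, -0.195, 1.565, 0.157, 0.902, -0.215], TCP at [147.814, 607.293, 238.743] pointing down, gripper open.
Joint ranges: [-3.01, 3.01], [-0.46, 2.08], [-1.47, 1.51], [0.13, 2.56], [-1, 4.14], [0.04, 2.09], [-2.66, 2.66]. Speed limits (rad/s): [2.57, 2.57, 3.14, 3.14, 3.14, 3.14, 3.14].

INTERFACE

Orientations are given as a unit quaternion [w, x, y, z].
In Python, from plant import manip gives the robot as it stands.
- The arm moves only by the shell command python3 -m handwheel 'ROWS' [FORCE]. ROWS is JSON, a list of rows, each an object of numbers: "x", "y", "z": the shift along the tool's x, y, z normalised to -1 to 1, where 1 is 0.4 m; "rx", "ry", "rz": the turn, a rotation vector about the tool's x, y, z normalised to -1 to 1, where 1 is 2 rad; "jaw": the gripper command: -1 is fully open, 1 is shut, values between are in proportion. A call has 1 to 12 rows; each row is the pose to reach, as a shift and turn from the pose commanded when the call began, along the tool's axes at that moment; what a row does not reach only later rows make up. A row lasts 1/12 s, in which the tool goes at most 41.7 mm and 7.16 degrees, less where a joint would pass 70% of its speed; a pose out of reach is approached as far as the arm can. A call with a number of a shift or a turn outside -1 to 1 is refused whole. A call with a gripper value outside its range is refused whole. The fingers move at their own pace and stop on an object; FORCE is the grip in N (left out, the last holds). Time passes only in rows, so rows that repeat a pose let the fingers close. It gives the time, the measured TCP pose, the force and the opening at its end, in the units of the state.
- manip.read_state(): the state, without advancing time (a new reading comes with each control period).
- manip.snapshot(name): name is "scene" or "top"; returns a dict with "color" (384x512x3 uint8, red, green, blue), "depth" (384x512 float32, mm along the optical axis (not along the pixel's ray), 0 where there is no reading), "fovy" (degrees; the focal length in pixels is half the picture's height over the tangent of half this angle, whatever the lens; pixels are square), "cx", "cy" (the principal point, pixels), "rvec" (rotation vector, rad) and "tvec" (3), from world to camera coordinates, as OpenCV has them. Camera axes: x right, y down, z forward; pixel columns grow to the right and rows downward; lengths in mm; the calibration is good to about 2 mm. A picture is of the moment at which its call begins.
- manip.job_done(): hands the job in, once; it reports no verdict.
The state is a dict: "time_s": time; "q": joint angles; "joint_vel": joint speeds; "joint_torque": joint torques, N m; "position": TCP position; "tool_rot": TCP orientation; "ft_force": force on the tool from outside, world axes, zero at the start; "wrist_torque": the same for the moment, N m; "finger_gap": opening from 0.0 (shut) to 1.0 (fully open).
Only numpy, scipy, OpenCV 4.12 (cv2) and the standard library are available. Lean on these libraries where they do the work, as an engineer would, in place of code of your own. Each camera call takes 0.05 s, during which the arm holds its last target. There are 200 camera calls.

TASK

Push the grey slide box along the bench into the dark corner stop in front of the white box reader, until its back (the long side away from the robot) lies flush against the long rail and its left side flush against the short rail. Only push it with the fingers: it must stay flat on the bench, never lifted or tipped. Leave the specimen cup, the vial, the marker and everything else on the bench where they are.

Things in the scene. Friction and masses are not known exactly. Their poses are not given: they have to be found in the camera images.
- slide_box: Loose grey closed slide box flat on the bench, 0.2 to 0.45 kg, 33 mm high, lid fixed. Origin on the underside: back face at x = +40 mm, front at -36 mm (plus a thin 3 mm tab), sides at y = +48 and -48 mm. At the start its back faces the long rail and its left (+y) side the short rail, turned at most 0.45 rad from them, touching neither.
- box_corner (a point): Bottom back-left corner of the slide box (x = +40, y = +48 mm, z = 0 in its frame), axes as the box. With the box home it lies on stop_corner and the axes of both agree.
- stop_corner (a point): Inner corner of the stop at bench height, where the rails' inner faces meet. Long rail's inner face: plane x = 0, y from 0 to -160 mm; short rail's: plane y = 0, x from 0 to -75 mm. The box belongs in x < 0, y < 0. x points away from the robot (turned at most 0.2 rad), y left, z up.
- stop: Corner stop fixed to the bench, origin and axes as stop_corner: two dark steel rails square to each other, 10 mm thick, 18 mm high. Behind the long rail (x 12 to 52, y -86 to -10 mm) stands the white reader head, 47 mm high; behind the short rail (y 10 to 31 mm) lies a foot plate with screws, 6 mm high.
- cup: Specimen cup with a screw lid, 64 mm across, 71 mm high, standing loose to the left of the short rail; origin at the centre of its underside. Not to be moved.
- vial: Small dark bottle with a cap, 25 mm across, 48 mm high, standing loose in front of the corner stop, to the left of the box's way; origin at the centre of its underside. Not to be moved.
- marker: Marker pen, 133 mm long along its y axis, 12 mm thick, lying loose near the front edge of the bench, left of the box; origin at the centre of its underside. Not to be moved.
Mind the look-alikes: they are no part of the job. Of the things shaped like the slide_box, the grey one is meant.

How it is judged:
By the outcome, as a careful person would: the job done as asked, in the order asked, and still so for the second after the job is handed in, with the robot touching nothing.
It also fails if it takes over 45 s, if anything falls off the work surface, if the arm or the gripper's body presses on something with over 40 N, if the wrist force passes 120 N, or if a joint passes its speed limit or range.

## Working session

There is one attempt and no reset: what is moved stays moved. The work goes in short steps, Python scripts to look and compute and a shell command to move; the robot and the scene stay as the last step left them, time stands still between calls to the robot, and variables do not carry over. Pictures are saved under pics/ and viewed, about 8 in all and at most 12, crops included, and the job is handed in when it is done.

```bash
mkdir -p pics; ls; cat > h.py <<'E'
import numpy as np, cv2, pickle
from plant import manip
def snap(n,f):
    s=manip.snapshot(n); cv2.imwrite(f'pics/{f}.png',s['color'][...,::-1]); pickle.dump(s,open(f'pics/{f}.pkl','wb')); return s
def cal(s):
    f=s['color'].shape[0]/2/np.tan(np.radians(s['fovy'])/2)
    return f,cv2.Rodrigues(np.array(s['rvec'],float))[0],np.array(s['tvec'],float).ravel()
def ray(s,uv,z):
    f,R,t=cal(s); uv=np.atleast_2d(uv).astype(float)
    d=np.c_[(uv[:,0]-s['cx'])/f,(uv[:,1]-s['cy'])/f,np.ones(len(uv))]@R
    c=-R.T@t; return c+d*((z-c[2])/d[:,2])[:,None]
def cloud(s):
    f,R,t=cal(s); v,u=np.indices(s['depth'].shape); D=s['depth'].astype(float)
    p=np.stack([(u-s['cx'])/f*D,(v-s['cy'])/f*D,D],-1); P=(p-t)@R; P[D==0]=np.nan; return P
def proj(s,P):
    f,R,t=cal(s); p=np.atleast_2d(P)@R.T+t; return np.c_[p[:,0]/p[:,2]*f+s['cx'],p[:,1]/p[:,2]*f+s['cy']]
E
python3 - <<'E'
from h import *
a=snap('top','top0');b=snap('scene','scene0')
for s in(a,b): print(s['fovy'],s['cx'],s['cy'],cal(s)[1].round(2).tolist(),(-cal(s)[1].T@cal(s)[2]).round())
print(manip.read_state(),manip.hold_point_z)
cv2.imwrite('pics/both.png',cv2.resize(np.hstack([a['color'],b['color']])[...,::-1],(800,300)))
cv2.imwrite('pics/top0b.png',cv2.resize(a['color'][...,::-1],(800,600),interpolation=cv2.INTER_CUBIC))
E
```

```text
pics
46.17040356777733 253.81240980203742 188.33956456466177 [[-0.03, -1.0, 0.01], [-1.0, 0.03, -0.06], [0.06, -0.01, -1.0]] [ 407.  298. 1135.]
44.52797216713708 262.68402144981894 188.27894413843208 [[0.87, -0.5, -0.01], [-0.37, -0.63, -0.68], [0.33, 0.59, -0.73]] [ 131. -277.  786.]
{'time_s': 0.1, 'q': array([-1.29817199,  0.6899111 , -0.19450442,  1.5662037 ,  0.1573427 ,
        0.90252541, -0.2150709 ]), 'joint_vel': array([ 0.00050601, -0.00166566, -0.00065163,  0.00013467, -0.00236021,
       -0.00070365, -0.00042465]), 'joint_torque': array([-3.04298752e-03, -5.28504610e+01, -1.27156310e+00, -1.53838062e+01,
       -5.25748939e-02,  1.98746864e-03,  4.37623237e-05]), 'position': array([147.78057088, 606.70410989, 237.99267811]), 'tool_rot': array([-0.55557313,  0.55638351,  0.43648557, -0.43732852]), 'ft_force': array([ 0.96661353, -0.01500288, -0.24254202]), 'wrist_torque': array([ 0.02129438, -0.01503975,  0.04171649]), 'finger_gap': 1.0000792029233978} 18.700000000000003
```

View pics/top0b.png

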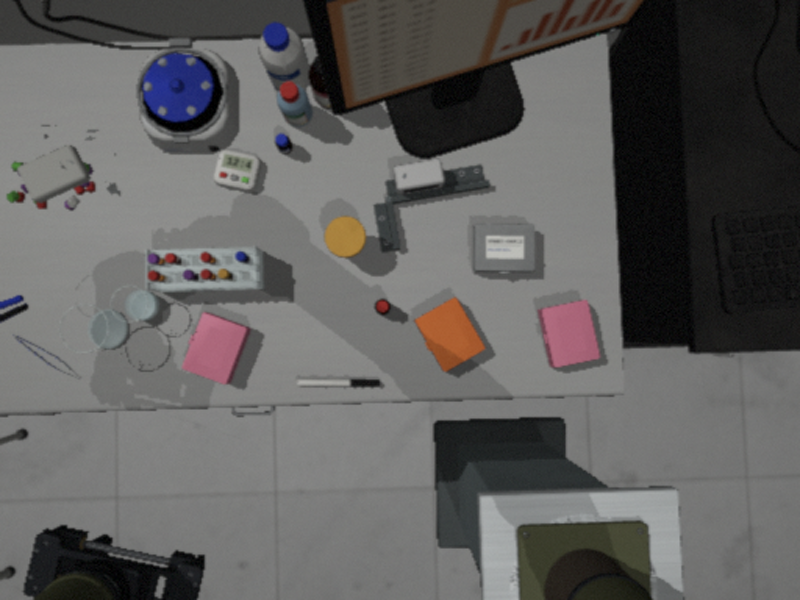

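View pics/scene0.png

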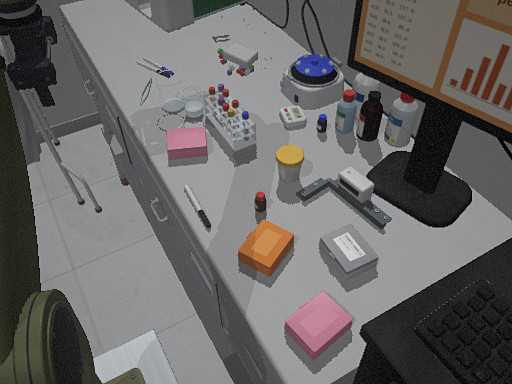

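The top view (800x600) shows these box-shaped things: grey with a label (504,247), orange (450,335), pink (570,333) and pink (215,348). The grey one fits: it is right of and in front of the dark stop, whose corner is near (390,200) by the white reader (418,175). The cup is at (345,236), the vial at (382,307) and the marker at (340,382).

```bash
cat >> h.py <<'E'
def fitbox(s,c0,r=75):
    "grey box pose from top-face mask (cloud height 26..40 near c0)"
    P=cloud(s); hs=cv2.cvtColor(s['color'],cv2.COLOR_RGB2HSV)
    m=(abs(P[...,2]-33)<8)&(np.hypot(P[...,0]-c0[0],P[...,1]-c0[1])<r)&(hs[...,1]<70)
    return m,P
E
python3 - <<'E'
from h import *
s=pickle.load(open('pics/top0.pkl','rb'));P=cloud(s)
for n,uv in dict(bench=(300,200),box=(323,158),orange=(288,214),cup=(221,151),vial=(245,196),reader=(268,113),railL=(295,117),railS=(248,146),pink=(365,214)).items(): print(n,P[uv[1],uv[0]].round(1))
c=P[158,323]
m,_=fitbox(s,c)
cs=cv2.findContours(m.astype(np.uint8),cv2.RETR_EXTERNAL,cv2.CHAIN_APPROX_NONE)[0]
k=max(cs,key=cv2.contourArea)[:,0]
print('z top',np.nanmedian(P[...,2][m]))
q=ray(s,k,33)[:,:2]
print('rect',cv2.minAreaRect(q.astype(np.float32)), cv2.boxPoints(cv2.minAreaRect(q.astype(np.float32))).round(1).tolist())
# rails: heights 10..26 and dark
g=s['color'].max(-1)
d=(g<85)&(abs(P[...,2]-18)<7)&(np.hypot(P[...,0]-P[125,260,0],P[...,1]-P[125,260,1])<180)
vis=s['color'].copy();vis[d]=[255,0,0];vis[m]=vis[m]//2+[0,100,0]
cv2.imwrite('pics/crop1.png',cv2.resize(vis[90:250,190:400][...,::-1],None,fx=3.7,fy=3.7,interpolation=cv2.INTER_NEAREST))
E
```

```text
bench [442.7 168.4  -3.1]
box [543.8 111.8  30.5]
orange [408.1 203.2  33.8]
cup [561.8 360.6  73.1]
vial [454.6 306.8  45.8]
reader [657.1 244.8  42.3]
railL [653.3 174.8   6.2]
railS [583.1 296.1   1.6]
pink [402.7  14.4  32.9]
z top 31.819623150040037
rect ((542.3265380859375, 114.58251190185547), (94.00592803955078, 76.949462890625), 87.97977447509766) [[502.20001220703125, 69.0], [579.0999755859375, 66.30000305175781], [582.4000244140625, 160.1999969482422], [505.5, 162.89999389648438]]
```

View pics/crop1.png

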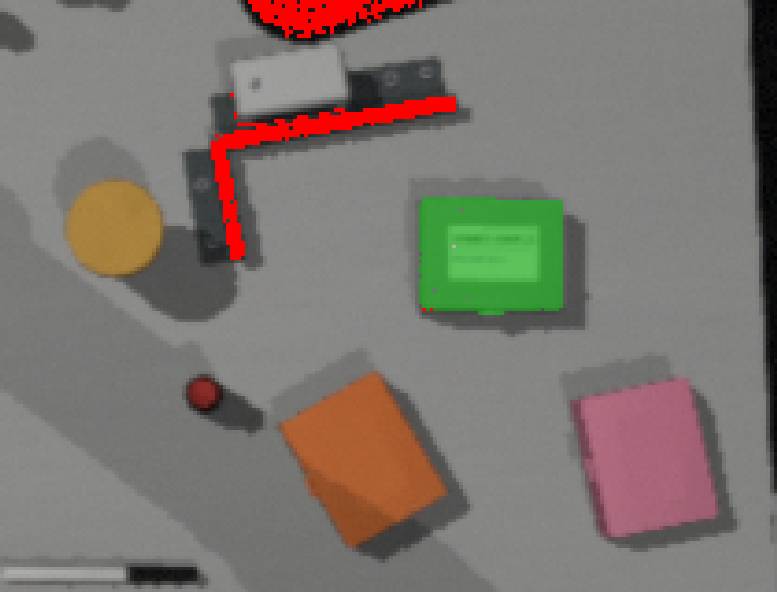

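Red marks the rail tops, with the corner at crop (218,145). Green marks the grey box's top face at (490,253), including the label and the front tab at (490,312). That confirms the target, so next I fit the stop lines and work out the first moves.

```bash
cat >> h.py <<'E'
from scipy.spatial.transform import Rotation as Rn
def tool():
    st=manip.read_state(); q=np.array(st['tool_rot']); return np.array(st['position']),Rn.from_quat(q[[1,2,3,0]]),st
def goto(p,jaw):
    "normalised row from the present pose to TCP p, jaw axis (tool x) at heading jaw (rad), tool y straight down"
    p0,R0,st=tool(); x=np.array([np.cos(jaw),np.sin(jaw),0]); y=np.array([0,0,-1.]); R1=Rn.from_matrix(np.c_[x,y,np.cross(x,y)])
    d=R0.inv().apply(np.array(p)-p0)/400; r=(R0.inv()*R1).as_rotvec()/2
    print('shift',d.round(4),'turn',r.round(4),'F',st['ft_force'].round(1))
E
python3 - <<'E'
from h import *
s=pickle.load(open('pics/top0.pkl','rb'));P=cloud(s)
m,_=fitbox(s,(543,112)); 
g=s['color'].max(-1); V,U=np.indices(g.shape)
d=(g<85)&(abs(P[...,2]-18)<7)
L=d&(V>=115)&(V<130)&(U>256)&(U<316)
S=d&(V>134)&(V<160)&(U>240)&(U<262)
X={}
for n,M in(('L',L),('S',S)):
    v,u=np.nonzero(M); q=ray(s,np.c_[u,v],18)[:,:2]
    a=cv2.fitLine(q.astype(np.float32),cv2.DIST_HUBER,0,.01,.01).ravel(); X[n]=a
    nn=np.array([-a[1],a[0]]);e=(q-a[2:])@nn; al=(q-a[2:])@a[:2]
    print(n,len(q),'heading',np.degrees(np.arctan2(a[1],a[0])).round(2),'width',np.percentile(e,[3,97]).round(1),'len',np.ptp(al).round(1),a[2:].round(1))
# average yaw
aL=X['L'];dL=aL[:2]*np.sign(aL[1]); yawL=np.arctan2(-dL[0],dL[1])
aS=X['S'];dS=aS[:2]*np.sign(aS[0]); yawS=np.arctan2(dS[1],dS[0])
th=yawL*.8+yawS*.2; print('yaw',yawL,yawS)
ex=np.array([np.cos(th),np.sin(th)]);ey=np.array([-ex[1],ex[0]])
C=ex*(ex@aL[2:]-5)+ey*(ey@aS[2:]-5); print('C',C.round(1),'th',th)
T=lambda p:np.c_[(np.array(p)-C)@ex,(np.array(p)-C)@ey].round(1).tolist()
print('box corners in stop',T([[502.2,69],[579.1,66.3],[582.4,160.2],[505.5,162.9]]))
print('cup vial',T([[561.8,360.6],[454.6,306.8]]))
hs=cv2.cvtColor(s['color'],cv2.COLOR_RGB2HSV)
o=((hs[...,0]<16)&(hs[...,1]>130)&(V>180)&(V<245)&(U>262)&(U<320)).astype(np.uint8)
k=max(cv2.findContours(o,0,1)[0],key=cv2.contourArea)[:,0]
print('orange in stop',T(cv2.boxPoints(cv2.minAreaRect(ray(s,k,33)[:,:2].astype(np.float32)))))
# target A: right of box
ctr=np.array([542.3,114.6]); 
p=ctr-ey*(48+9+40); print('A',p); goto([*p,150],th)
np.savez('stop.npz',C=C,th=th)
E
```

```text
L 260 heading -82.1 width [-5.5  7. ] len 141.4 [639.8 203.5]
S 99 heading 8.56 width [-4.7  4.5] len 62.1 [578.  287.4]
yaw 0.13789888 0.1494303
C [622.7 288.6] th 0.14020516
box corners in stop [[-150.1, -200.6], [-74.3, -214.1], [-57.9, -121.5], [-133.7, -108.1]]
cup vial [[-50.3, 79.8], [-164.0, 41.5]]
orange in stop [[-281.79998779296875, -32.400001525878906], [-255.0, -105.5999984741211], [-166.39999389648438, -73.19999694824219], [-193.1999969482422, 0.0]]
A [555.8553875  18.551828 ]
shift [-1.1871  0.2222 -1.3389] turn [ 0.0006  0.5959 -0.0007] F [ 1.  -0.  -0.2]
```

```bash
python3 -m handwheel '[{"x":-0.6,"y":0,"z":-0.67,"ry":0.3,"jaw":0.3},{"x":-0.6,"y":0,"z":-0.67,"ry":0.3,"jaw":0.3},{"x":-0.6,"y":0,"z":-0.67,"ry":0.3,"jaw":0.3},{"x":-0.6,"y":0,"z":-0.67,"ry":0.3,"jaw":0.3},{"x":-0.6,"y":0,"z":-0.67,"ry":0.3,"jaw":0.3},{"x":-0.6,"y":0,"z":-0.67,"ry":0.3,"jaw":0.3},{"x":-0.6,"y":0,"z":-0.67,"ry":0.3,"jaw":0.3},{"x":-0.6,"y":0,"z":-0.67,"ry":0.3,"jaw":0.3},{"x":-0.6,"y":0,"z":-0.67,"ry":0.3,"jaw":0.3},{"x":-0.6,"y":0,"z":-0.67,"ry":0.3,"jaw":0.3},{"x":-0.6,"y":0,"z":-0.67,"ry":0.3,"jaw":0.3},{"x":-0.6,"y":0,"z":-0.67,"ry":0.3,"jaw":0.3}]' 20
python3 -c "
from h import *
goto([554,18,150],.145)"
```

```text
shift [-1.1895  0.2222 -1.3347] turn [ 0.0006  0.5935 -0.0007] F [ 1.  -0.  -0.2]$[0]: bad value
```

```bash
python3 -m handwheel '[{"x":-0.6,"y":0.0,"z":-0.67,"rx":0.0,"ry":0.3,"rz":0.0,"jaw":0.3},{"x":-0.6,"y":0.0,"z":-0.67,"rx":0.0,"ry":0.3,"rz":0.0,"jaw":0.3},{"x":-0.6,"y":0.0,"z":-0.67,"rx":0.0,"ry":0.3,"rz":0.0,"jaw":0.3},{"x":-0.6,"y":0.0,"z":-0.67,"rx":0.0,"ry":0.3,"rz":0.0,"jaw":0.3},{"x":-0.6,"y":0.0,"z":-0.67,"rx":0.0,"ry":0.3,"rz":0.0,"jaw":0.3},{"x":-0.6,"y":0.0,"z":-0.67,"rx":0.0,"ry":0.3,"rz":0.0,"jaw":0.3},{"x":-0.6,"y":0.0,"z":-0.67,"rx":0.0,"ry":0.3,"rz":0.0,"jaw":0.3},{"x":-0.6,"y":0.0,"z":-0.67,"rx":0.0,"ry":0.3,"rz":0.0,"jaw":0.3},{"x":-0.6,"y":0.0,"z":-0.67,"rx":0.0,"ry":0.3,"rz":0.0,"jaw":0.3},{"x":-0.6,"y":0.0,"z":-0.67,"rx":0.0,"ry":0.3,"rz":0.0,"jaw":0.3},{"x":-0.6,"y":0.0,"z":-0.67,"rx":0.0,"ry":0.3,"rz":0.0,"jaw":0.3},{"x":-0.6,"y":0.0,"z":-0.67,"rx":0.0,"ry":0.3,"rz":0.0,"jaw":0.3}]' 20
python3 -c "
from h import *
goto([554,18,150],.145)"
```

```text
time_s: 1.1
position: [350.9, 311.7, 238.7]
tool_rot: [0.661, -0.66, -0.253, 0.253]
ft_force: [-0.7, -0.3, -0.3]
finger_gap: 0.351
shift [-0.1139  0.2208 -0.8855] turn [-0.0005  0.294  -0.    ] F [-0.7 -0.3 -0.3]
```

```bash
python3 -m handwheel '[{"x":-0.114,"y":0.22,"z":-0.886,"rx":0.0,"ry":0.294,"rz":0.0,"jaw":0.3},{"x":-0.114,"y":0.22,"z":-0.886,"rx":0.0,"ry":0.294,"rz":0.0,"jaw":0.3},{"x":-0.114,"y":0.22,"z":-0.886,"rx":0.0,"ry":0.294,"rz":0.0,"jaw":0.3},{"x":-0.114,"y":0.22,"z":-0.886,"rx":0.0,"ry":0.294,"rz":0.0,"jaw":0.3},{"x":-0.114,"y":0.22,"z":-0.886,"rx":0.0,"ry":0.294,"rz":0.0,"jaw":0.3},{"x":-0.114,"y":0.22,"z":-0.886,"rx":0.0,"ry":0.294,"rz":0.0,"jaw":0.3},{"x":-0.114,"y":0.22,"z":-0.886,"rx":0.0,"ry":0.294,"rz":0.0,"jaw":0.3},{"x":-0.114,"y":0.22,"z":-0.886,"rx":0.0,"ry":0.294,"rz":0.0,"jaw":0.3},{"x":-0.114,"y":0.22,"z":-0.886,"rx":0.0,"ry":0.294,"rz":0.0,"jaw":0.3},{"x":-0.114,"y":0.22,"z":-0.886,"rx":0.0,"ry":0.294,"rz":0.0,"jaw":0.3},{"x":-0.114,"y":0.22,"z":-0.886,"rx":0.0,"ry":0.294,"rz":0.0,"jaw":0.3},{"x":-0.114,"y":0.22,"z":-0.886,"rx":0.0,"ry":0.294,"rz":0.0,"jaw":0.3}]'
python3 - <<'E'
from h import *
goto([554,18,16],.145)
a=snap('scene','s1');b=snap('top','t1')
cv2.imwrite('pics/v1.png',cv2.resize(np.hstack([a['color'],b['color']])[...,::-1],(800,300),interpolation=cv2.INTER_AREA))
E
```

```text
time_s: 2.1
position: [554.0, 19.3, 150.4]
tool_rot: [0.706, -0.705, -0.052, 0.052]
ft_force: [-1.0, 0.8, 0.8]
finger_gap: 0.352
shift [-3.000e-04  3.359e-01 -3.900e-03] turn [-0.001   0.0011 -0.0004] F [-1.   0.8  0.8]
```

View pics/v1.png

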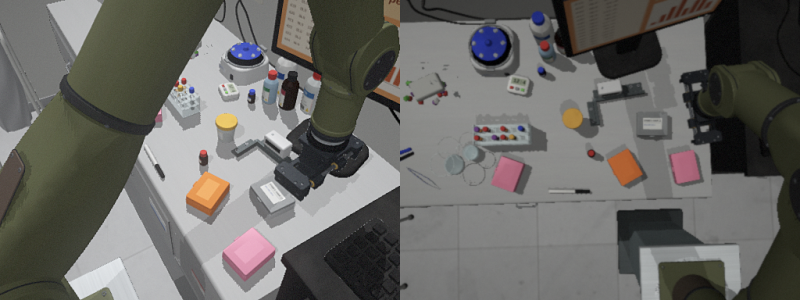

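The gripper hovers just right of the grey box, with its jaw line along the box's side and clear of everything else. Next it descends.

```bash
python3 -m handwheel '[{"x":0,"y":0.1,"z":0,"rx":0,"ry":0,"rz":0,"jaw":0.3},{"x":0,"y":0.2,"z":0,"rx":0,"ry":0,"rz":0,"jaw":0.3},{"x":0,"y":0.28,"z":0,"rx":0,"ry":0,"rz":0,"jaw":0.3},{"x":0,"y":0.335,"z":0,"rx":0,"ry":0,"rz":0,"jaw":0.3},{"x":0,"y":0.335,"z":0,"rx":0,"ry":0,"rz":0,"jaw":0.3}]'
python3 -m handwheel '[{"x":0,"y":0,"z":0.025,"rx":0,"ry":0,"rz":0,"jaw":0.3},{"x":0,"y":0,"z":0.05,"rx":0,"ry":0,"rz":0,"jaw":0.3},{"x":0,"y":0,"z":0.07,"rx":0,"ry":0,"rz":0,"jaw":0.3},{"x":0,"y":0,"z":0.085,"rx":0,"ry":0,"rz":0,"jaw":0.3},{"x":0,"y":0,"z":0.1,"rx":0,"ry":0,"rz":0,"jaw":0.3},{"x":0,"y":0,"z":0.115,"rx":0,"ry":0,"rz":0,"jaw":0.3},{"x":0,"y":0,"z":0.13,"rx":0,"ry":0,"rz":0,"jaw":0.3},{"x":0,"y":0,"z":0.145,"rx":0,"ry":0,"rz":0,"jaw":0.3},{"x":0,"y":0,"z":0.16,"rx":0,"ry":0,"rz":0,"jaw":0.3},{"x":0,"y":0,"z":0.17,"rx":0,"ry":0,"rz":0,"jaw":0.3},{"x":0,"y":0,"z":0.18,"rx":0,"ry":0,"rz":0,"jaw":0.3},{"x":0,"y":0,"z":0.18,"rx":0,"ry":0,"rz":0,"jaw":0.3}]'
python3 - <<'E'
from h import *
a=snap('scene','s2');b=snap('top','t2')
cv2.imwrite('pics/v2.png',cv2.resize(np.hstack([a['color'][130:322,200:456],b['color'][60:252,180:436]])[...,::-1],(800,300),interpolation=cv2.INTER_AREA))
E
```

```text
time_s: 2.62
position: [551.1, 19.0, 13.2]
tool_rot: [0.706, -0.705, -0.05, 0.055]
ft_force: [-0.4, 0.2, 0.0]
finger_gap: 0.35
time_s: 3.62
position: [543.2, 88.5, 16.6]
tool_rot: [0.705, -0.705, -0.051, 0.052]
ft_force: [0.5, -2.7, 2.6]
finger_gap: 0.349
```

View pics/v2.png

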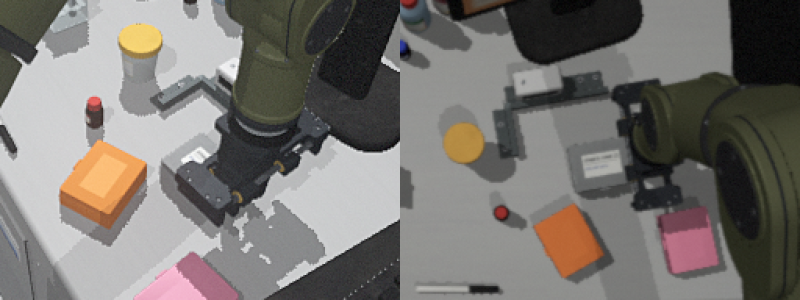

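The box turned flush to the two fingers and moves with them; the cup, vial and orange box are clear. Continue left.

```bash
python3 -m handwheel '[{"x":0,"y":0,"z":0.015,"rx":0,"ry":0,"rz":0,"jaw":0.3},{"x":0,"y":0,"z":0.035,"rx":0,"ry":0,"rz":0,"jaw":0.3},{"x":0,"y":0,"z":0.055,"rx":0,"ry":0,"rz":0,"jaw":0.3},{"x":0,"y":0,"z":0.075,"rx":0,"ry":0,"rz":0,"jaw":0.3},{"x":0,"y":0,"z":0.095,"rx":0,"ry":0,"rz":0,"jaw":0.3},{"x":0,"y":0,"z":0.115,"rx":0,"ry":0,"rz":0,"jaw":0.3},{"x":0,"y":0,"z":0.13,"rx":0,"ry":0,"rz":0,"jaw":0.3},{"x":0,"y":0,"z":0.145,"rx":0,"ry":0,"rz":0,"jaw":0.3},{"x":0,"y":0,"z":0.155,"rx":0,"ry":0,"rz":0,"jaw":0.3},{"x":0,"y":0,"z":0.165,"rx":0,"ry":0,"rz":0,"jaw":0.3},{"x":0,"y":0,"z":0.17,"rx":0,"ry":0,"rz":0,"jaw":0.3},{"x":0,"y":0,"z":0.17,"rx":0,"ry":0,"rz":0,"jaw":0.3}]'
python3 -m handwheel '[{"x":0,"y":0,"z":-0.03,"rx":0,"ry":0,"rz":0,"jaw":0.3},{"x":0,"y":-0.05,"z":-0.1,"rx":0,"ry":0,"rz":0,"jaw":0.3},{"x":0,"y":-0.15,"z":-0.12,"rx":0,"ry":0,"rz":0,"jaw":0.3},{"x":0,"y":-0.25,"z":-0.2,"rx":0,"ry":0,"rz":0,"jaw":0.3},{"x":0,"y":-0.3,"z":-0.3,"rx":0,"ry":0,"rz":0,"jaw":0.3},{"x":0,"y":-0.3,"z":-0.4,"rx":0,"ry":0,"rz":0,"jaw":0.3},{"x":0,"y":-0.3,"z":-0.4,"rx":0,"ry":0,"rz":0,"jaw":0.3}]'
cat >> h.py <<'E'
def meas(s,c0):
    m,P=fitbox(s,c0); th=float(np.load('stop.npz')['th']);C=np.load('stop.npz')['C']
    k=max(cv2.findContours(m.astype(np.uint8),0,1)[0],key=cv2.contourArea)[:,0]
    r=cv2.minAreaRect(ray(s,k,33)[:,:2].astype(np.float32)); b=cv2.boxPoints(r)
    ex=np.array([np.cos(th),np.sin(th)]);ey=np.array([-ex[1],ex[0]])
    print('rect',r,'stop-frame corners',np.c_[(b-C)@ex,(b-C)@ey].round(1).tolist()); return r
E
python3 - <<'E'
from h import *
b=snap('top','t3'); 
cv2.imwrite('pics/v3.png',cv2.resize(b['color'][70:250,180:420][...,::-1],(800,600),interpolation=cv2.INTER_CUBIC))
meas(b,(538,212))
E
```

```text
time_s: 4.72
position: [534.2, 156.0, 16.7]
tool_rot: [0.706, -0.705, -0.051, 0.051]
ft_force: [0.6, -0.7, -0.3]
finger_gap: 0.35
time_s: 5.3
position: [559.0, -13.7, 139.3]
tool_rot: [-0.703, 0.708, 0.049, -0.045]
ft_force: [-0.3, -0.3, 1.3]
finger_gap: 0.345
rect ((516.8639526367188, 216.09027099609375), (78.81160736083984, 94.8245849609375), 8.269917488098145) stop-frame corners [[-154.6, -9.8], [-154.2, -104.6], [-75.4, -104.3], [-75.8, -9.5]]
```

View pics/v3.png

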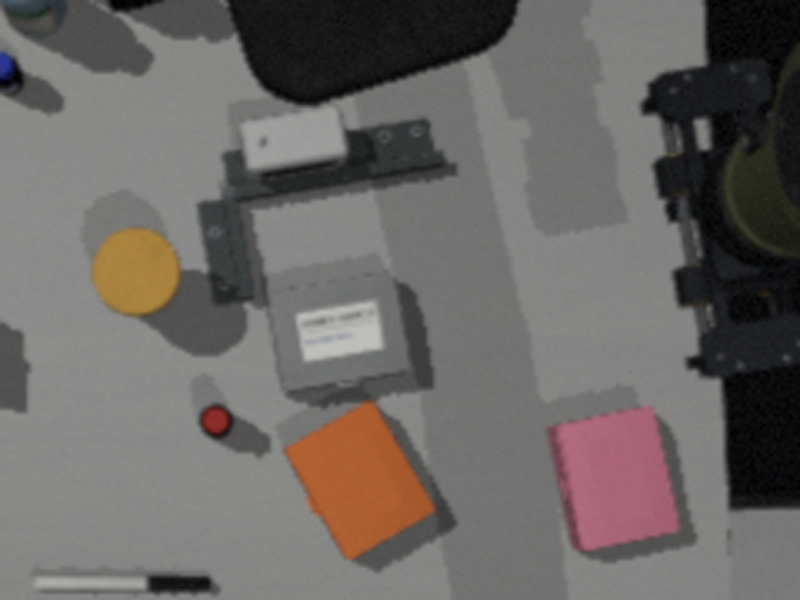

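The box's left side is about 10 mm from the short rail and parallel to it. It is 75 mm short of the long rail, and its front is close to the orange box's far corner at (375,405). I'll check the finger half-width and the clearances before lowering the fingers there.

```bash
python3 - <<'E'
from h import *
Z=np.load('stop.npz');C,th=Z['C'],float(Z['th']);ex=np.array([np.cos(th),np.sin(th)]);ey=np.array([-ex[1],ex[0]])
S=lambda P:np.stack([(P[...,:2]-C)@ex,(P[...,:2]-C)@ey],-1)
s=pickle.load(open('pics/t2.pkl','rb')); m,P=fitbox(s,(530,150),90); q=S(P)[m]
print('t2 box left y (stop)',np.percentile(q[:,1],[99,99.7]), 'TCP',S(np.array([543.2,88.5])))
s=pickle.load(open('pics/t3.pkl','rb')); P=cloud(s); V,U=np.indices(P.shape[:2])
hs=cv2.cvtColor(s['color'],cv2.COLOR_RGB2HSV)
o=((hs[...,0]<16)&(hs[...,1]>130)&(V>180)&(V<245)&(U>262)&(U<320)).astype(np.uint8)
k=max(cv2.findContours(o,0,1)[0],key=cv2.contourArea)[:,0]
print('orange',S(cv2.boxPoints(cv2.minAreaRect(ray(s,k,33)[:,:2].astype(np.float32)))).round(1).tolist())
# finger shape from scene view before descending: points near tool, below body
s=pickle.load(open('pics/s1.pkl','rb')); P=cloud(s); p=np.array([554,19.3])
dx=(P[...,:2]-p)@ex; dy=(P[...,:2]-p)@ey
for z0 in(150,165,180,195,210,225):
    M=(abs(P[...,2]-z0-4)<5)&(abs(dx)<110)&(abs(dy)<110)
    if M.sum()>5: print(z0,M.sum(),'x',np.percentile(dx[M],[2,50,98]).round(),'y',np.percentile(dy[M],[2,50,98]).round())
print(manip.read_state()['q'].round(2))
c=C-ex*168-ey*59; print(c); goto([*c,140],th+np.pi/2); goto([*c,140],th-np.pi/2)
E
```

```text
t2 box left y (stop) [-78.52715825 -78.12602497] TCP [-106.73268264 -187.05847401]
orange [[-281.5, -32.3], [-254.7, -105.5], [-166.1, -73.1], [-192.9, 0.1]]
150 10 x [-28. -21. -17.] y [-10.  -9.  -8.]
165 15 x [-31. -26. -17.] y [-10. -10.  -8.]
195 12 x [14. 21. 24.] y [-7. -4. -3.]
210 129 x [-87. -86.  79.] y [-33. -12.  31.]
225 553 x [-106.  -18.   78.] y [-110.  -26.   23.]
[-0.08  0.74  0.03  1.87 -0.03  0.53  0.1 ]
[464.63818424 206.74000189]
shift [-0.1597 -0.0077  0.5744] turn [ 0.0033 -0.7891 -0.0011] F [ 0.4 -1.6 -0.5]
shift [-0.1597 -0.0077  0.5744] turn [0.0011 0.7816 0.0033] F [ 0.4 -1.6 -0.5]
```

```bash
python3 -m handwheel '[{"x":-0.16,"y":0,"z":0.575,"rx":0.001,"ry":0.78,"rz":0.003,"jaw":-0.32},{"x":-0.16,"y":0,"z":0.575,"rx":0.001,"ry":0.78,"rz":0.003,"jaw":-0.32},{"x":-0.16,"y":0,"z":0.575,"rx":0.001,"ry":0.78,"rz":0.003,"jaw":-0.32},{"x":-0.16,"y":0,"z":0.575,"rx":0.001,"ry":0.78,"rz":0.003,"jaw":-0.32},{"x":-0.16,"y":0,"z":0.575,"rx":0.001,"ry":0.78,"rz":0.003,"jaw":-0.32},{"x":-0.16,"y":0,"z":0.575,"rx":0.001,"ry":0.78,"rz":0.003,"jaw":-0.32},{"x":-0.16,"y":0,"z":0.575,"rx":0.001,"ry":0.78,"rz":0.003,"jaw":-0.32},{"x":-0.16,"y":0,"z":0.575,"rx":0.001,"ry":0.78,"rz":0.003,"jaw":-0.32},{"x":-0.16,"y":0,"z":0.575,"rx":0.001,"ry":0.78,"rz":0.003,"jaw":-0.32},{"x":-0.16,"y":0,"z":0.575,"rx":0.001,"ry":0.78,"rz":0.003,"jaw":-0.32},{"x":-0.16,"y":0,"z":0.575,"rx":0.001,"ry":0.78,"rz":0.003,"jaw":-0.32},{"x":-0.16,"y":0,"z":0.575,"rx":0.001,"ry":0.78,"rz":0.003,"jaw":-0.32}]'
python3 -c "
from h import *
Z=np.load('stop.npz');C,th=Z['C'],float(Z['th']);ex=np.array([np.cos(th),np.sin(th)]);ey=np.array([-ex[1],ex[0]])
goto([*(C-ex*166-ey*59),60],th-np.pi/2)"
```

```text
time_s: 6.35
position: [460.3, 215.6, 136.3]
tool_rot: [0.55, -0.549, 0.447, -0.443]
ft_force: [-0.1, 0.4, 0.5]
finger_gap: 0.659
shift [0.0253 0.1906 0.0117] turn [ 0.0017  0.0345 -0.0026] F [-0.1  0.4  0.5]
```

```bash
python3 -m handwheel '[{"x":0,"y":0.1,"z":0,"rx":0,"ry":0,"rz":0,"jaw":-0.32},{"x":0,"y":0.19,"z":0,"rx":0,"ry":0.0,"rz":0,"jaw":-0.32},{"x":0,"y":0.19,"z":0,"rx":0,"ry":0.0,"rz":0,"jaw":-0.32},{"x":0,"y":0.19,"z":0,"rx":0,"ry":0.0,"rz":0,"jaw":-0.32}]'
python3 - <<'E'
from h import *
Z=np.load('stop.npz');C,th=Z['C'],float(Z['th']);ex=np.array([np.cos(th),np.sin(th)]);ey=np.array([-ex[1],ex[0]])
goto([*(C-ex*166-ey*59),60],th-np.pi/2)
goto([*(C-ex*166-ey*59),16],th-np.pi/2)
E
```

```text
time_s: 6.68
position: [459.1, 215.2, 59.7]
tool_rot: [-0.55, 0.551, -0.446, 0.441]
ft_force: [1.0, 0.4, -0.3]
finger_gap: 0.66
shift [ 0.0239 -0.0011  0.014 ] turn [ 0.0035  0.0372 -0.0024] F [ 1.   0.4 -0.3]
shift [0.0245 0.1089 0.0147] turn [ 0.0035  0.0372 -0.0024] F [ 1.   0.4 -0.3]
```

```bash
python3 -m handwheel '[{"x":0.024,"y":0,"z":0.014,"rx":0.0035,"ry":0.037,"rz":-0.002,"jaw":-0.32},{"x":0.024,"y":0,"z":0.014,"rx":0.0035,"ry":0.037,"rz":-0.002,"jaw":-0.32},{"x":0.024,"y":0,"z":0.014,"rx":0.0035,"ry":0.037,"rz":-0.002,"jaw":-0.32},{"x":0.024,"y":0,"z":0.014,"rx":0.0035,"ry":0.037,"rz":-0.002,"jaw":-0.32}]'
python3 - <<'E'
from h import *
Z=np.load('stop.npz');C,th=Z['C'],float(Z['th']);ex=np.array([np.cos(th),np.sin(th)]);ey=np.array([-ex[1],ex[0]])
goto([*(C-ex*166-ey*59),16],th-np.pi/2)
a=snap('scene','s4');b=snap('top','t4')
cv2.imwrite('pics/v4.png',cv2.resize(np.hstack([a['color'][130:322,170:426],b['color'][60:252,180:436]])[...,::-1],(800,300),interpolation=cv2.INTER_AREA))
E
```

```text
time_s: 7.02
position: [468.6, 208.0, 62.0]
tool_rot: [0.536, -0.532, 0.462, -0.464]
ft_force: [-0.2, 0.4, 0.0]
finger_gap: 0.659
shift [ 0.002   0.115  -0.0059] turn [-0.0031  0.0012 -0.0011] F [-0.2  0.4  0. ]
```

View pics/v4.png

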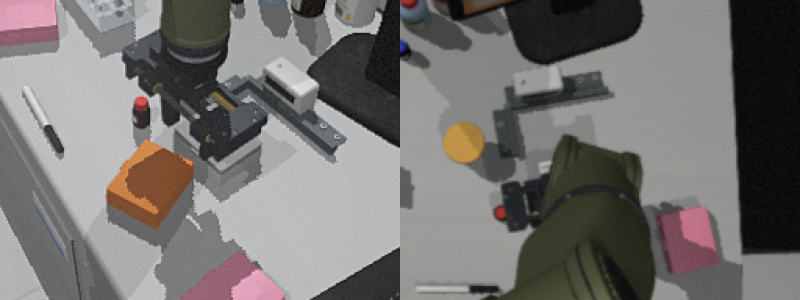

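The fingers hang between the grey box's front and the orange box, with the body high above the vial. I'll do a short settle and re-read before going down.

```bash
for i in 1 2 3; do python3 -m handwheel '[{"x":0,"y":0.01,"z":0,"rx":0,"ry":0,"rz":0,"jaw":-0.32},{"x":0,"y":0.01,"z":0,"rx":0,"ry":0,"rz":0,"jaw":-0.32}]'|grep zzz
python3 - <<'E'
from h import *
Z=np.load('stop.npz');C,th=Z['C'],float(Z['th']);ex=np.array([np.cos(th),np.sin(th)]);ey=np.array([-ex[1],ex[0]])
goto([*(C-ex*166-ey*59),16],th-np.pi/2)
E
done
```

```text
shift [ 0.0016  0.101  -0.0038] turn [-0.002   0.0008 -0.0008] F [0.2 0.3 0.9]
shift [ 0.0007  0.0901 -0.0035] turn [-0.0018  0.0005 -0.0006] F [-0.3 -0.1 -0.2]
shift [ 0.0005  0.08   -0.0036] turn [-0.0018  0.0003 -0.0005] F [ 0.2 -0.3  0.8]
```

```bash
python3 -m handwheel '[{"x":0,"y":0.01,"z":-0.003,"rx":-0.002,"ry":0,"rz":0,"jaw":-0.32},{"x":0,"y":0.03,"z":-0.003,"rx":-0.002,"ry":0,"rz":0,"jaw":-0.32},{"x":0,"y":0.05,"z":-0.003,"rx":-0.002,"ry":0,"rz":0,"jaw":-0.32},{"x":0,"y":0.07,"z":-0.003,"rx":-0.002,"ry":0,"rz":0,"jaw":-0.32},{"x":0,"y":0.08,"z":-0.003,"rx":-0.002,"ry":0,"rz":0,"jaw":-0.32},{"x":0,"y":0.08,"z":-0.003,"rx":-0.002,"ry":0,"rz":0,"jaw":-0.32}]'
python3 - <<'E'
from h import *
Z=np.load('stop.npz');C,th=Z['C'],float(Z['th']);ex=np.array([np.cos(th),np.sin(th)]);ey=np.array([-ex[1],ex[0]])
goto([*(C-ex*166-ey*59),16],th-np.pi/2)
E
```

```text
time_s: 8.12
position: [466.5, 207.0, 15.4]
tool_rot: [-0.534, 0.534, -0.464, 0.463]
ft_force: [-0.0, -0.1, 0.2]
finger_gap: 0.662
shift [ 0.0001 -0.0015  0.0002] turn [ 0.0007  0.0001 -0.0005] F [-0.  -0.1  0.2]
```

```bash
python3 -m handwheel '[{"x":0,"y":0,"z":0.012,"rx":0,"ry":0,"rz":0,"jaw":-0.32},{"x":0,"y":0,"z":0.03,"rx":0,"ry":0,"rz":0,"jaw":-0.32},{"x":0,"y":0,"z":0.05,"rx":0,"ry":0,"rz":0,"jaw":-0.32},{"x":0,"y":0,"z":0.07,"rx":0,"ry":0,"rz":0,"jaw":-0.32},{"x":0,"y":0,"z":0.09,"rx":0,"ry":0,"rz":0,"jaw":-0.32},{"x":0,"y":0,"z":0.11,"rx":0,"ry":0,"rz":0,"jaw":-0.32},{"x":0,"y":0,"z":0.125,"rx":0,"ry":0,"rz":0,"jaw":-0.32},{"x":0,"y":0,"z":0.14,"rx":0,"ry":0,"rz":0,"jaw":-0.32},{"x":0,"y":0,"z":0.155,"rx":0,"ry":0,"rz":0,"jaw":-0.32},{"x":0,"y":0,"z":0.165,"rx":0,"ry":0,"rz":0,"jaw":-0.32},{"x":0,"y":0,"z":0.17,"rx":0,"ry":0,"rz":0,"jaw":-0.32},{"x":0,"y":0,"z":0.17,"rx":0,"ry":0,"rz":0,"jaw":-0.32}]'
for i in 1 2 3; do python3 -m handwheel '[{"x":0,"y":0,"z":0.004,"rx":0,"ry":0,"rz":0,"jaw":-0.32},{"x":0,"y":0,"z":0.007,"rx":0,"ry":0,"rz":0,"jaw":-0.32},{"x":0,"y":0,"z":0.007,"rx":0,"ry":0,"rz":0,"jaw":-0.32}]' | grep -E "pos|force"; done
python3 - <<'E'
from h import *
b=snap('top','t5');meas(b,(573,233))
E
```

```text
time_s: 9.12
position: [535.5, 217.0, 16.7]
tool_rot: [0.535, -0.533, 0.463, -0.464]
ft_force: [-1.8, 0.1, -0.4]
finger_gap: 0.658
position: [535.9, 217.1, 16.7]
ft_force: [-4.7, -0.2, 4.1]
position: [539.9, 217.7, 16.7]
ft_force: [-2.0, -1.1, 0.6]
position: [543.4, 218.1, 16.7]
ft_force: [-2.7, 0.5, 0.9]
rect ((604.7887573242188, 264.5090637207031), (27.218360900878906, 39.87745666503906), 88.45307159423828) stop-frame corners [[-43.1, -31.5], [-3.8, -38.1], [0.8, -11.3], [-38.5, -4.6]]
```

```bash
for i in 1 2 ; do python3 -m handwheel '[{"x":0,"y":0,"z":0.003,"rx":0,"ry":0,"rz":0,"jaw":-0.32},{"x":0,"y":0,"z":0.005,"rx":0,"ry":0,"rz":0,"jaw":-0.32},{"x":0,"y":0,"z":0.005,"rx":0,"ry":0,"rz":0,"jaw":-0.32}]' | grep -E "pos|force"; done
```

```text
position: [544.6, 218.3, 16.6]
ft_force: [-3.4, -0.3, 2.0]
position: [544.6, 218.3, 16.6]
ft_force: [-8.2, -1.6, 6.3]
```

```bash
python3 -m handwheel '[{"x":0,"y":0,"z":0.003,"rx":0,"ry":0,"rz":0,"jaw":-0.32},{"x":0,"y":0,"z":0.005,"rx":0,"ry":0,"rz":0,"jaw":-0.32},{"x":0,"y":0,"z":0.005,"rx":0,"ry":0,"rz":0,"jaw":-0.32}]' | grep -E "pos|force|rot"
python3 -m handwheel '[{"x":0,"y":0,"z":-0.02,"rx":0,"ry":0,"rz":0,"jaw":-0.32},{"x":0,"y":0,"z":-0.05,"rx":0,"ry":0,"rz":0,"jaw":-0.32},{"x":0,"y":-0.05,"z":-0.07,"rx":0,"ry":0,"rz":0,"jaw":-0.32},{"x":0,"y":-0.15,"z":-0.07,"rx":0,"ry":0,"rz":0,"jaw":-0.32},{"x":0.1,"y":-0.25,"z":-0.07,"rx":0,"ry":0,"rz":0,"jaw":0},{"x":0.2,"y":-0.3,"z":-0.07,"rx":0,"ry":-0.1,"rz":0,"jaw":0.3},{"x":0.3,"y":-0.3,"z":-0.07,"rx":0,"ry":-0.2,"rz":0,"jaw":0.3},{"x":0.4,"y":-0.3,"z":-0.07,"rx":0,"ry":-0.25,"rz":0,"jaw":0.3},{"x":0.45,"y":-0.3,"z":-0.07,"rx":0,"ry":-0.3,"rz":0,"jaw":0.3},{"x":0.45,"y":-0.3,"z":-0.07,"rx":0,"ry":-0.4,"rz":0,"jaw":0.3}]'
python3 - <<'E'
from h import *
Z=np.load('stop.npz');C,th=Z['C'],float(Z['th']);ex=np.array([np.cos(th),np.sin(th)]);ey=np.array([-ex[1],ex[0]])
goto([*(C-ex*42-ey*150),110],th)
b=snap('top','t6');meas(b,(573,233))
cv2.imwrite('pics/v6.png',cv2.resize(b['color'][70:250,180:420][...,::-1],(800,600),interpolation=cv2.INTER_CUBIC))
E
```

```text
position: [544.6, 218.3, 16.6]
tool_rot: [-0.532, 0.536, -0.466, 0.461]
ft_force: [-11.5, -1.9, 10.1]
time_s: 11.5
position: [549.9, 26.2, 138.3]
tool_rot: [-0.649, 0.65, -0.275, 0.283]
ft_force: [0.1, -1.4, 0.1]
finger_gap: 0.352
shift [-0.1069  0.0704  0.2805] turn [ 0.0013 -0.4759  0.0055] F [ 0.1 -1.4  0.1]
rect ((591.3681030273438, 226.7097930908203), (78.49459838867188, 94.957275390625), 8.025362968444824) stop-frame corners [[-79.0, -9.5], [-79.0, -104.4], [-0.5, -104.4], [-0.5, -9.5]]
```

View pics/v6.png

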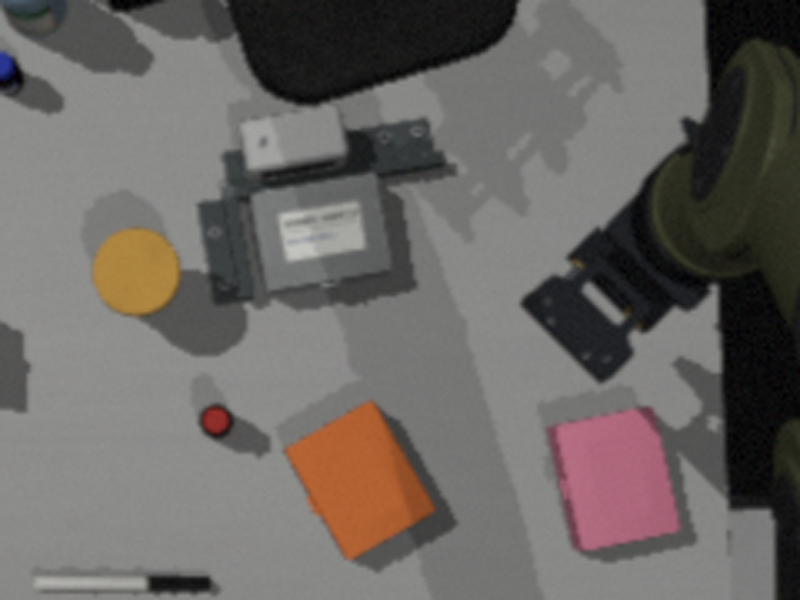

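The box's back is flush on the long rail, with the left gap (265,235) about 9 mm. I'll check monitor clearance for the next leftward push.

```bash
python3 - <<'E'
from h import *
Z=np.load('stop.npz');C,th=Z['C'],float(Z['th']);ex=np.array([np.cos(th),np.sin(th)]);ey=np.array([-ex[1],ex[0]])
for n in('top0','scene0'):
    P=cloud(pickle.load(open(f'pics/{n}.pkl','rb'))); q=np.stack([(P[...,:2]-C)@ex,(P[...,:2]-C)@ey],-1)
    for a,b in((62,100),(100,160),(160,250),(250,400)):
        M=(P[...,2]>a)&(P[...,2]<b)&(q[...,1]>-250)&(q[...,1]<0)&(q[...,0]>-10)&(q[...,0]<200)
        print(n,a,b,M.sum(),np.percentile(q[...,0][M],[1,10]).round() if M.sum()>3 else '')
E
```

```text
top0 62 100 162 [138. 139.]
top0 100 160 137 [137. 138.]
top0 160 250 0 
top0 250 400 3649 [82. 86.]
scene0 62 100 485 [133. 135.]
scene0 100 160 860 [133. 135.]
scene0 160 250 1066 [133. 135.]
scene0 250 400 10582 [79. 84.]
```

```bash
python3 -m handwheel '[{"x":-0.107,"y":0,"z":0.1,"rx":0.001,"ry":-0.475,"rz":0.005,"jaw":0.3},{"x":-0.107,"y":0,"z":0.2,"rx":0.001,"ry":-0.475,"rz":0.005,"jaw":0.3},{"x":-0.107,"y":0.07,"z":0.28,"rx":0.001,"ry":-0.475,"rz":0.005,"jaw":0.3},{"x":-0.107,"y":0.07,"z":0.28,"rx":0.001,"ry":-0.475,"rz":0.005,"jaw":0.3},{"x":-0.107,"y":0.07,"z":0.28,"rx":0.001,"ry":-0.475,"rz":0.005,"jaw":0.3},{"x":-0.107,"y":0.07,"z":0.28,"rx":0.001,"ry":-0.475,"rz":0.005,"jaw":0.3},{"x":-0.107,"y":0.07,"z":0.28,"rx":0.001,"ry":-0.475,"rz":0.005,"jaw":0.3},{"x":-0.107,"y":0.07,"z":0.28,"rx":0.001,"ry":-0.475,"rz":0.005,"jaw":0.3},{"x":-0.107,"y":0.07,"z":0.28,"rx":0.001,"ry":-0.475,"rz":0.005,"jaw":0.3},{"x":-0.107,"y":0.07,"z":0.28,"rx":0.001,"ry":-0.475,"rz":0.005,"jaw":0.3},{"x":-0.107,"y":0.07,"z":0.28,"rx":0.001,"ry":-0.475,"rz":0.005,"jaw":0.3}]'
python3 - <<'E'
from h import *
Z=np.load('stop.npz');C,th=Z['C'],float(Z['th']);ex=np.array([np.cos(th),np.sin(th)]);ey=np.array([-ex[1],ex[0]])
goto([*(C-ex*42-ey*135),16],th)
E
```

```text
time_s: 12.47
position: [597.8, 145.9, 108.7]
tool_rot: [0.708, -0.703, -0.048, 0.053]
ft_force: [0.3, 0.9, 0.6]
finger_gap: 0.348
shift [0.0081 0.2317 0.0053] turn [-0.0039  0.0012 -0.003 ] F [0.3 0.9 0.6]
```

```bash
python3 -m handwheel '[{"x":0,"y":0.06,"z":0,"rx":-0.003,"ry":0,"rz":-0.003,"jaw":0.3},{"x":0,"y":0.12,"z":0,"rx":-0.003,"ry":0,"rz":-0.003,"jaw":0.3},{"x":0,"y":0.17,"z":0,"rx":-0.003,"ry":0,"rz":-0.003,"jaw":0.3},{"x":0,"y":0.21,"z":0,"rx":-0.003,"ry":0,"rz":-0.003,"jaw":0.3},{"x":0,"y":0.23,"z":0,"rx":-0.003,"ry":0,"rz":-0.003,"jaw":0.3},{"x":0,"y":0.23,"z":0,"rx":-0.003,"ry":0,"rz":-0.003,"jaw":0.3}]'
python3 -m handwheel '[{"x":0,"y":0,"z":0.01,"rx":0,"ry":0,"rz":0,"jaw":0.3},{"x":0,"y":0,"z":0.02,"rx":0,"ry":0,"rz":0,"jaw":0.3},{"x":0,"y":0,"z":0.03,"rx":0,"ry":0,"rz":0,"jaw":0.3},{"x":0,"y":0,"z":0.04,"rx":0,"ry":0,"rz":0,"jaw":0.3},{"x":0,"y":0,"z":0.048,"rx":0,"ry":0,"rz":0,"jaw":0.3},{"x":0,"y":0,"z":0.055,"rx":0,"ry":0,"rz":0,"jaw":0.3},{"x":0,"y":0,"z":0.06,"rx":0,"ry":0,"rz":0,"jaw":0.3},{"x":0,"y":0,"z":0.06,"rx":0,"ry":0,"rz":0,"jaw":0.3}]'
for i in 1 2; do python3 -m handwheel '[{"x":0,"y":0,"z":0.003,"rx":0,"ry":0,"rz":0,"jaw":0.3},{"x":0,"y":0,"z":0.005,"rx":0,"ry":0,"rz":0,"jaw":0.3},{"x":0,"y":0,"z":0.005,"rx":0,"ry":0,"rz":0,"jaw":0.3}]' | grep -E "pos|force"; done
```

```text
time_s: 12.97
position: [595.5, 145.7, 14.9]
tool_rot: [0.705, -0.705, -0.049, 0.052]
ft_force: [-1.8, 0.1, 0.2]
finger_gap: 0.349
time_s: 13.63
position: [594.1, 167.5, 17.4]
tool_rot: [-0.705, 0.706, 0.051, -0.051]
ft_force: [0.9, -3.9, 4.2]
finger_gap: 0.353
position: [593.8, 169.0, 17.4]
ft_force: [2.0, -5.3, 4.0]
position: [593.6, 170.9, 17.4]
ft_force: [1.0, -4.2, 5.5]
```

```bash
for i in 1 2 3 4; do python3 -m handwheel '[{"x":0,"y":0,"z":0.003,"rx":0,"ry":0,"rz":0,"jaw":0.3},{"x":0,"y":0,"z":0.005,"rx":0,"ry":0,"rz":0,"jaw":0.3},{"x":0,"y":0,"z":0.005,"rx":0,"ry":0,"rz":0,"jaw":0.3}]' | grep -E "pos|force"; done
```

```text
position: [593.3, 173.0, 17.4]
ft_force: [1.3, -5.8, 5.4]
position: [593.1, 174.1, 17.4]
ft_force: [0.9, -6.0, 5.5]
position: [593.0, 174.1, 17.4]
ft_force: [0.9, -8.7, 4.9]
position: [593.0, 174.2, 17.4]
ft_force: [1.6, -13.5, 4.7]
```

Blocked at y≈174.1 with rising force, so the left side is seated. Back off, lift and look.

```bash
python3 -m handwheel '[{"x":0,"y":0,"z":-0.02,"rx":0,"ry":0,"rz":0,"jaw":0.3},{"x":0,"y":0,"z":-0.06,"rx":0,"ry":0,"rz":0,"jaw":0.3},{"x":0,"y":-0.08,"z":-0.1,"rx":0,"ry":0,"rz":0,"jaw":0.3},{"x":-0.05,"y":-0.18,"z":-0.15,"rx":0,"ry":0,"rz":0,"jaw":0.3},{"x":-0.1,"y":-0.28,"z":-0.25,"rx":0,"ry":0,"rz":0,"jaw":0.3},{"x":-0.1,"y":-0.3,"z":-0.35,"rx":0,"ry":0,"rz":0,"jaw":0.3},{"x":-0.1,"y":-0.3,"z":-0.4,"rx":0,"ry":0,"rz":0,"jaw":0.3},{"x":-0.1,"y":-0.3,"z":-0.4,"rx":0,"ry":0,"rz":0,"jaw":0.3}]'
python3 - <<'E'
from h import *
b=snap('top','t7');a=snap('scene','s7');meas(b,(590,236))
cv2.imwrite('pics/v7.png',cv2.resize(np.hstack([b['color'][95:175,220:326],a['color'][160:240,280:386]])[...,::-1],(800,302),interpolation=cv2.INTER_CUBIC))
Z=np.load('stop.npz');C,th=Z['C'],float(Z['th']);ex=np.array([np.cos(th),np.sin(th)]);ey=np.array([-ex[1],ex[0]])
goto([*(C-ex*105-ey*49),110],th-np.pi/2)
E
```

```text
time_s: 15.8
position: [576.5, 6.6, 139.2]
tool_rot: [-0.704, 0.707, 0.048, -0.046]
ft_force: [0.9, -1.3, 0.5]
finger_gap: 0.345
rect ((589.89501953125, 236.10678100585938), (79.07304382324219, 94.78849029541016), 8.309799194335938) stop-frame corners [[-79.6, -0.2], [-79.2, -95.0], [-0.1, -94.6], [-0.6, 0.2]]
shift [-0.0493  0.0685  0.5369] turn [-6.000e-04  7.859e-01 -6.000e-04] F [-0.6  1.2  0.2]
```

View pics/v7.png

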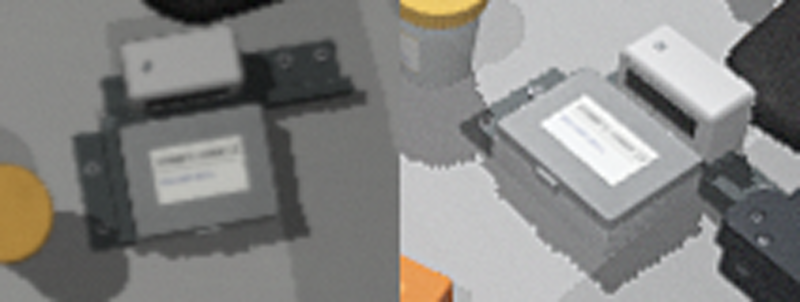

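Both views show the box seated on both rails, left edge at (125,180) and back edge at (200,110). As insurance I'll reseat it gently from the front.

```bash
python3 -m handwheel '[{"x":-0.05,"y":0,"z":0.1,"rx":0,"ry":0.785,"rz":0,"jaw":-0.14},{"x":-0.1,"y":0,"z":0.2,"rx":0,"ry":0.785,"rz":0,"jaw":-0.14},{"x":-0.1,"y":0,"z":0.3,"rx":0,"ry":0.785,"rz":0,"jaw":-0.14},{"x":-0.1,"y":0,"z":0.4,"rx":0,"ry":0.785,"rz":0,"jaw":-0.14},{"x":-0.07,"y":0,"z":0.5,"rx":0,"ry":0.785,"rz":0,"jaw":-0.14},{"x":-0.05,"y":0,"z":0.535,"rx":0,"ry":0.785,"rz":0,"jaw":-0.14},{"x":-0.05,"y":0,"z":0.535,"rx":0,"ry":0.785,"rz":0,"jaw":-0.14},{"x":-0.05,"y":0,"z":0.535,"rx":0,"ry":0.785,"rz":0,"jaw":-0.14},{"x":-0.05,"y":0,"z":0.535,"rx":0,"ry":0.785,"rz":0,"jaw":-0.14},{"x":-0.05,"y":0,"z":0.535,"rx":0,"ry":0.785,"rz":0,"jaw":-0.14},{"x":-0.05,"y":0,"z":0.535,"rx":0,"ry":0.785,"rz":0,"jaw":-0.14},{"x":-0.05,"y":0,"z":0.535,"rx":0,"ry":0.785,"rz":0,"jaw":-0.14}]'
cat > g.py <<'E'
from h import *
Z=np.load('stop.npz');C,th=Z['C'],float(Z['th'])+.003;ex=np.array([np.cos(th),np.sin(th)]);ey=np.array([-ex[1],ex[0]])
goto([*(C-ex*108-ey*49),16],th-np.pi/2)
E
python3 g.py
```

```text
time_s: 16.9
position: [522.7, 229.0, 135.7]
tool_rot: [-0.55, 0.551, -0.445, 0.442]
ft_force: [-0.4, 1.2, 0.2]
finger_gap: 0.569
shift [ 0.0116  0.2991 -0.0009] turn [ 0.0016  0.0353 -0.0016] F [-0.4  1.2  0.2]
```

```bash
python3 -m handwheel '[{"x":0.01,"y":0.08,"z":0,"rx":0,"ry":0.034,"rz":0,"jaw":-0.14},{"x":0.01,"y":0.15,"z":0,"rx":0,"ry":0.034,"rz":0,"jaw":-0.14},{"x":0.01,"y":0.18,"z":0,"rx":0,"ry":0.034,"rz":0,"jaw":-0.14},{"x":0.01,"y":0.18,"z":0,"rx":0,"ry":0.034,"rz":0,"jaw":-0.14},{"x":0.01,"y":0.18,"z":0,"rx":0,"ry":0.034,"rz":0,"jaw":-0.14},{"x":0.01,"y":0.18,"z":0,"rx":0,"ry":0.034,"rz":0,"jaw":-0.14}]'; python3 g.py
```

```text
time_s: 17.4
position: [525.7, 222.9, 65.7]
tool_rot: [0.536, -0.535, 0.462, -0.461]
ft_force: [-0.1, -0.1, -0.5]
finger_gap: 0.568
shift [-0.0052  0.1243 -0.0064] turn [-0.0001  0.0028 -0.001 ] F [-0.1 -0.1 -0.5]
```

```bash
python3 -m handwheel '[{"x":-0.005,"y":0.04,"z":-0.004,"rx":0,"ry":0.002,"rz":0,"jaw":-0.14},{"x":-0.005,"y":0.08,"z":-0.004,"rx":0,"ry":0.002,"rz":0,"jaw":-0.14},{"x":-0.005,"y":0.11,"z":-0.004,"rx":0,"ry":0.002,"rz":0,"jaw":-0.14},{"x":-0.005,"y":0.123,"z":-0.004,"rx":0,"ry":0.002,"rz":0,"jaw":-0.14},{"x":-0.005,"y":0.123,"z":0.01,"rx":0,"ry":0.002,"rz":0,"jaw":-0.14},{"x":-0.005,"y":0.123,"z":0.02,"rx":0,"ry":0.002,"rz":0,"jaw":-0.14},{"x":-0.005,"y":0.123,"z":0.03,"rx":0,"ry":0.002,"rz":0,"jaw":-0.14},{"x":-0.005,"y":0.123,"z":0.033,"rx":0,"ry":0.002,"rz":0,"jaw":-0.14},{"x":-0.005,"y":0.123,"z":0.035,"rx":0,"ry":0.002,"rz":0,"jaw":-0.14}]'; python3 g.py
for i in 1 2 3; do python3 -m handwheel '[{"x":0,"y":0,"z":0.003,"rx":0,"ry":0,"rz":0,"jaw":-0.14},{"x":0,"y":0,"z":0.005,"rx":0,"ry":0,"rz":0,"jaw":-0.14},{"x":0,"y":0,"z":0.005,"rx":0,"ry":0,"rz":0,"jaw":-0.14}]' | grep -E "pos|force"; done
```

```text
time_s: 18.15
position: [539.6, 226.4, 16.2]
tool_rot: [0.535, -0.534, 0.463, -0.462]
ft_force: [-0.2, -1.2, -0.4]
finger_gap: 0.568
shift [-0.002   0.0005 -0.0421] turn [-0.0002  0.0004 -0.0007] F [-0.2 -1.2 -0.4]
position: [540.7, 226.5, 15.7]
ft_force: [0.0, 0.5, -0.0]
position: [542.8, 226.8, 15.6]
ft_force: [0.1, -0.9, -0.4]
position: [543.4, 226.9, 15.4]
ft_force: [-2.7, -0.9, 2.5]
```

```bash
for i in 1 2 3; do python3 -m handwheel '[{"x":0,"y":0,"z":0.003,"rx":0,"ry":0,"rz":0,"jaw":-0.14},{"x":0,"y":0,"z":0.005,"rx":0,"ry":0,"rz":0,"jaw":-0.14},{"x":0,"y":0,"z":0.005,"rx":0,"ry":0,"rz":0,"jaw":-0.14}]' | grep -E "pos|force"; done
```

```text
position: [543.3, 226.9, 15.3]
ft_force: [-7.1, -1.1, 6.2]
position: [543.4, 226.9, 15.3]
ft_force: [-10.2, -1.8, 9.5]
position: [543.4, 226.9, 15.1]
ft_force: [-14.5, -2.4, 12.8]
```

No travel before the force rose, so the box was already seated. Retreat and check.

```bash
python3 -m handwheel '[{"x":0,"y":0,"z":-0.01,"rx":0,"ry":0,"rz":0,"jaw":-0.14},{"x":0,"y":0,"z":-0.03,"rx":0,"ry":0,"rz":0,"jaw":-0.14},{"x":0,"y":0,"z":-0.06,"rx":0,"ry":0,"rz":0,"jaw":-0.14},{"x":0,"y":-0.06,"z":-0.08,"rx":0,"ry":0,"rz":0,"jaw":-0.14},{"x":0,"y":-0.15,"z":-0.08,"rx":0,"ry":0,"rz":0,"jaw":-0.14},{"x":0.05,"y":-0.25,"z":-0.08,"rx":0,"ry":0,"rz":0,"jaw":-0.14},{"x":0.15,"y":-0.35,"z":-0.08,"rx":0,"ry":0,"rz":0,"jaw":-0.14},{"x":0.25,"y":-0.35,"z":-0.08,"rx":0,"ry":0,"rz":0,"jaw":-0.14},{"x":0.35,"y":-0.35,"z":-0.08,"rx":0,"ry":-0.1,"rz":0,"jaw":-0.14},{"x":0.45,"y":-0.35,"z":-0.08,"rx":0,"ry":-0.2,"rz":0,"jaw":-0.14},{"x":0.5,"y":-0.35,"z":-0.08,"rx":0,"ry":-0.25,"rz":0,"jaw":-0.14},{"x":0.5,"y":-0.35,"z":-0.08,"rx":0,"ry":-0.3,"rz":0,"jaw":-0.14}]'
python3 - <<'E'
from h import *
b=snap('top','t8');a=snap('scene','s8');meas(b,(590,236))
P=cloud(b);m,_=fitbox(b,(590,236),40);p=P[m];A=np.c_[p[:,:2]-p[:,:2].mean(0),np.ones(len(p))];print('top plane slope,z',np.linalg.lstsq(A,p[:,2],rcond=None)[0].round(3))
s0=pickle.load(open('pics/top0.pkl','rb'))
hs=[cv2.cvtColor(x['color'],cv2.COLOR_RGB2HSV) for x in(s0,b)]
for n,r,lo,hi in(('cup',(200,130,243,170),12,28),('vial',(236,186,254,206),0,255),('orange',(262,185,318,243),3,16)):
    for h in hs:
        w=h[r[1]:r[3],r[0]:r[2]];M=((w[...,0]>=lo)&(w[...,0]<=hi)&(w[...,1]>110));v,u=np.nonzero(M);print(n,M.sum(),(u.mean()+r[0]).round(1),(v.mean()+r[1]).round(1))
cv2.imwrite('pics/v8.png',cv2.resize(np.hstack([b['color'][90:250,180:393],a['color'][120:280,170:383]])[...,::-1],(800,300),interpolation=cv2.INTER_CUBIC))
E
```

```text
time_s: 20.65
position: [549.7, 15.8, 156.7]
tool_rot: [-0.631, 0.633, -0.316, 0.32]
ft_force: [0.4, -0.0, 0.8]
finger_gap: 0.57
rect ((589.8924560546875, 236.10702514648438), (79.06594848632812, 94.80101776123047), 8.297711372375488) stop-frame corners [[-79.6, -0.2], [-79.2, -95.0], [-0.1, -94.6], [-0.6, 0.2]]
top plane slope,z [1.9000e-02 5.0000e-03 3.2224e+01]
cup 533 220.6 151.2
cup 532 220.6 151.2
vial 59 244.5 195.9
vial 59 244.4 195.8
orange 1203 287.6 213.8
orange 1207 287.7 213.8
```

View pics/v8.png

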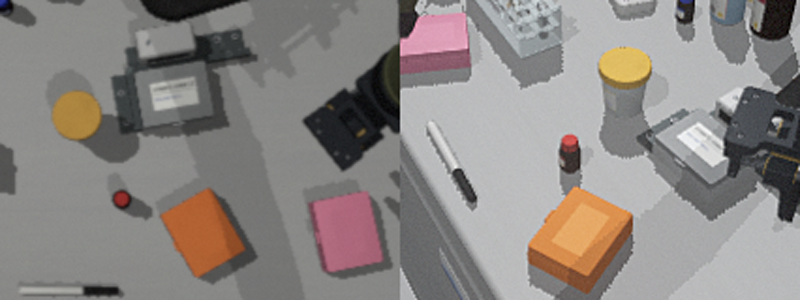

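The box sits flat in the corner with its back and left side on the rails (top view, box at (175,97)). The cup, vial, marker and orange box are unmoved, and the gripper is clear. Handing in.

```bash
python3 -c "
from plant import manip
print(manip.job_done())"
```

```text
the job is handed in; nothing more can be done
None
```

The grey slide box is in the corner stop, with its back against the long rail and its left side against the short rail. I handed the job in at about 21 s of the 45 s allowed.

I moved it only with two-finger pushes: left (which also squared it to the stop), forward onto the long rail, then left onto the short rail. A last gentle push from the front met rising force with almost no travel, so the box was already seated.

**Last checks:**
- **Seating:** the box corner measured within about 1 mm of the stop corner. At the end of each seating push the fingers stopped moving while the force rose to 12–15 N. The angle to the stop was about 0.005 rad, which is within the measurement noise.
- **Flatness:** the top face was level to about 0.02 rad at about 32 mm height. I take the small slope to be camera calibration error, but I didn't compare it with the starting picture.
- **Other things:** the cup, vial and orange box moved by no more than about 0.1 pixel between the first and last pictures. The marker and the right-hand pink box looked unmoved, but only by eye.
- **Disagreements:** during the left pushes the fingers seemed to be about 13–14 mm from the box instead of the 9 mm expected, which I put down to 2–3 mm calibration bias and a little coasting. My mask of the long rail's top was also slightly skewed, so I relied on contact for the final seating. The first move command was refused for missing keys and moved nothing.

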